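Swap the vessels round to their right apparatus

TASK

The beaker, the lidded jar and the small tube rack each stand on the wrong apparatus: move the beaker to the middle of the magnetic stirrer's plate, the jar to the middle of the balance pan and the small rack to the middle of the light plate. The tray is empty and free for parking one of them on the way. Keep them upright, set them down gently without dropping them, and leave the bottle, the tip box and the marker pen where they are.

Things in the scene. Friction and masses are not known exactly. Their poses are not given: they have to be found in the camera images.
- beaker: Small open glass beaker with a white stirring bar in the bottom, upright: outer diameter 54 mm, height 70 mm, wall 3 mm, about 80 g. Starts on the balance pan. Origin at the centre of its underside, z up.
- jar: Low closed amber glass jar with a black screw lid, upright: 48 mm high; glass 54 mm in diameter up to 32 mm, lid 57 mm in diameter above that; about 160 g. Starts on the light plate. Origin at the centre of its underside, z up.
- rack: Small orange block rack holding capped tubes: block 90 mm long (its x) by 48 mm wide (its y) by 45 mm high, white caps of the tubes stand up to 58 mm; about 140 g. Starts on the stirrer. Origin at the centre of its underside, z up. The larger orange rack at the back is not meant.
- stirrer: Magnetic stirrer, fixed to the bench: white box 165 by 130 mm with two black dials and a raised square white ceramic plate, 122 by 122 mm, its top flat and 50 mm above the bench. Origin at bench height straight under the middle of the ceramic plate, z up; the box reaches 103 mm to -x (the dials) and 63 mm to +x of it.
- balance: Laboratory balance, fixed: grey box 205 by 140 mm, 34 mm high, with a small display, and a flat round metal pan 120 mm in diameter whose top is 50 mm above the bench. Origin at bench height straight under the middle of the pan, z up; the box reaches 143 mm to -x (the display) and 63 mm to +x of it.
- lightplate: Flat light plate for viewing tubes, fixed: black square 144 by 144 mm with a white panel 120 by 120 mm in its middle, its top flat and 20 mm above the bench. Origin at bench height straight under the middle of the panel, z up.
- tray: Empty square white plastic tray, fixed, 150 by 150 mm outside, wall 3 mm, rim 12 mm above the bench, flat floor 3 mm above the bench (144 by 144 mm). Free spot for parking one thing. Origin under its middle at bench height, z up.
- bottle: Bystander, loose: upright capped round bottle, 52 mm in diameter, 100 mm high, near the robot. Origin at the centre of its underside, z up.
- tipbox: Bystander, loose: grey box of blue pipette tips, 115 (x) by 78 (y) mm, 54 mm high, at the left. Origin at the centre of its underside, z up.
- marker: Bystander, loose: white marker pen with a black cap lying on the bench at the right, 135 mm long (its x), 15 mm high. Origin at the centre of its underside, z up.
Things that resemble listed ones, but are neither listed nor needed, are in the scene too. There is more than one size of the rack; the job needs the largest.

How it is judged:
By the outcome, as a careful person would: the job done as asked, in the order asked, and still so for the second after the job is handed in, with the robot touching nothing.
It also fails if it takes over 131 s, if anything falls off the work surface, if the arm or the gripper's body presses on something with over 40 N, if the wrist force passes 120 N, or if a joint passes its speed limit or range.

ROBOT

A 7-joint arm with a two-finger parallel gripper is mounted at the origin on the work surface. World frame = base frame: x ahead of the robot, y to its left, z up, the work surface at z = 0. Lengths are in m, angles in rad, forces in N, time in s.
With the tool pointing down it reaches from about 0.425 to 0.875 m from the base axis. Payload 4.7 kg.
Tool frame: the origin (TCP) lies between the finger pads; the fingertips stand 14 mm ahead of it and the grasp point (between the pads) lies 5 mm behind it; z points along the fingers, y is the line along which they close (so a half turn about z gives the same grasp; the last joint's range is limited). The gripper opens to 87 mm and grips with 3 to 60 N. Pads are 19 mm wide; open, the fingers measure 117 mm over their backs; the gripper's body (75 mm by 190 mm) begins 51 mm behind the grasp point.
Start: joints at [1.167, 0.321, -0.07, 1.45, 0.023, 1.371, -0.057], TCP at [0.264, -0.594, 0.237] pointing down, gripper open.
Joint ranges: [-2.86, 2.86], [-0.3, 2.09], [-1.38, 1.24], [0.06, 2.45], [-1.56, 4.7], [0.09, 2.05], [-2.69, 2.69]. Speed limits (rad/s): [2.57, 2.57, 3.14, 3.14, 3.14, 3.14, 3.14].

INTERFACE

Orientations are given as a rotation vector (axis times angle).
In Python, from bench import get_state, get_image, camera_params, close_job gives the robot as it stands. The module is installed in compiled form; this text tells all that it offers.
- The arm moves only by the tool arm_command, never from a script. Its argument "motion" is a list of rows, each a list of 5 numbers: the finger opening in mm, from 0 to 87, then the shift along the tool's x, y, z in mm, then the turn about the tool's z in degrees. In form: [[gripper, x, y, z, spin], ...]. A call has 1 to 5 rows; each row is the pose to reach, as a shift and turn from the pose commanded when the call began, along the tool's axes at that moment; what a row does not reach only later rows make up. A row lasts 1/12 s, in which the tool goes at most 41.7 mm and 7.16 degrees, less where a joint would pass 70% of its speed; a pose out of reach is approached as far as the arm can. A call with a gripper value outside its range is refused whole. The fingers move at their own pace and stop on an object; "newtons" is the grip in N (left out, the last holds). Time passes only in rows, so rows that repeat a pose let the fingers close. It gives the time, the measured TCP pose, the force, the opening and the grip force at its end, in the units of the state.
- get_state(): the state, without advancing time (a new reading comes with each control period).
- get_image(name): name is "scene" or "top" or "wrist"; returns (picture, depth): 480x640x3 uint8, red, green, blue; 480x640 float32, m along the optical axis (not along the pixel's ray), 0 where there is no reading.
- camera_params(name): a dict with "intrinsics" (3x3 intrinsics, pixels), "extrinsics" (4x4, takes a point from camera to world coordinates). Camera axes: x right, y down, z forward; pixel columns grow to the right and rows downward; lengths in m; the calibration is good to about 2 mm. A picture is of the moment at which its call begins: read the wrist's pose just before it. camera_params takes no time and is no camera call; for the wrist camera it gives the pose at the moment of the call.
- close_job(): hands the job in; it is judged then, once.
The state is a dict: "time": time; "joint_positions": joint angles; "qd": joint speeds; "joint_torque": joint torques, N m; "position": TCP position; "tool_rot": TCP orientation; "ft_force": force on the tool from outside, world axes, zero at the start; "torque": the same for the moment, N m; "grip_width": opening from 0.0 (shut) to 1.0 (fully open); "grip_force": force on a finger pad.
Only numpy, scipy, OpenCV 4.12 (cv2) and the standard library are available. Lean on these libraries where they do the work, as an engineer would, in place of code of your own. Each camera call takes 0.05 s, during which the arm holds its last target. There are 200 camera calls.

## Working session

There is one attempt and no reset: what is moved stays moved. The work goes in short steps, Python scripts to look and compute and a tool call to move; the robot and the scene stay as the last step left them, time stands still between calls to the robot, and variables do not carry over. Pictures are saved under pics/ and viewed, at most 14 in all, crops included, and the job is handed in when it is done.

Besides the shell and the picture viewer there is one more tool, called after ">>>" by a JSON object that holds its "name" and its "arguments", one argument or row to a line. arm_command: Moves the arm, as the interface text tells. Its arguments: {"type":"object","properties":{"motion":{"type":"array"},"newtons":{"type":"number"}},"required":["motion"]}

```bash
mkdir -p pics
python3 - <<'E'
from bench import *
import cv2,numpy as np
print(get_state())
for n in ("scene","top"):
    p,d=get_image(n); c=camera_params(n)
    cv2.imwrite(f"pics/{n}0.png",p[:,:,::-1]); np.savez(f"{n}0.npz",p=p,d=d,K=c["intrinsics"],T=c["extrinsics"]); print(n,c)
E
```

```text
{'time': 0.0, 'joint_positions': array([ 1.16710134,  0.32181776, -0.07006548,  1.45168109,  0.0226008 ,
        1.37078596, -0.05690101]), 'qd': array([ 6.77410178e-04,  5.93713713e-05,  1.77985916e-03, -1.13844182e-04,
       -6.04683376e-04,  1.31992138e-03,  9.44446684e-04]), 'joint_torque': array([-3.37180663e-04, -4.91292143e+01, -4.04343372e-01, -3.12525487e+01,
       -6.40537427e-02,  4.37344343e-02,  1.99689430e-04]), 'position': array([ 0.26346568, -0.5936342 ,  0.23546168]), 'tool_rot': array([-3.07149153e+00, -6.51144456e-01,  7.80936638e-04]), 'ft_force': array([0.20797851, 0.06032683, 0.14374931]), 'torque': array([0.0060344 , 0.0651769 , 0.05968089]), 'grip_force': 0.0, 'grip_width': 0.9989570767081816}
scene {'intrinsics': array([[448.75440665,   0.        , 318.84844798],
       [  0.        , 448.75440665, 244.92779122],
       [  0.        ,   0.        ,   1.        ]]), 'extrinsics': array([[ 0.86023874,  0.38084583, -0.33903651,  0.87494898],
       [ 0.50965219, -0.62185668,  0.59459979, -0.56453704],
       [ 0.01561873, -0.68428848, -0.72904413,  0.81178072],
       [ 0.        ,  0.        ,  0.        ,  1.        ]])}
top {'intrinsics': array([[495.38788765,   0.        , 319.83903039],
       [  0.        , 495.38788765, 239.96782672],
       [  0.        ,   0.        ,   1.        ]]), 'extrinsics': array([[-0.00568394, -0.99818848,  0.05989526,  0.47181751],
       [-0.99946112,  0.00373435, -0.03261186,  0.06687868],
       [ 0.03232911, -0.06004835, -0.9976718 ,  1.07243406],
       [ 0.        ,  0.        ,  0.        ,  1.        ]])}
```

View pics/scene0.png

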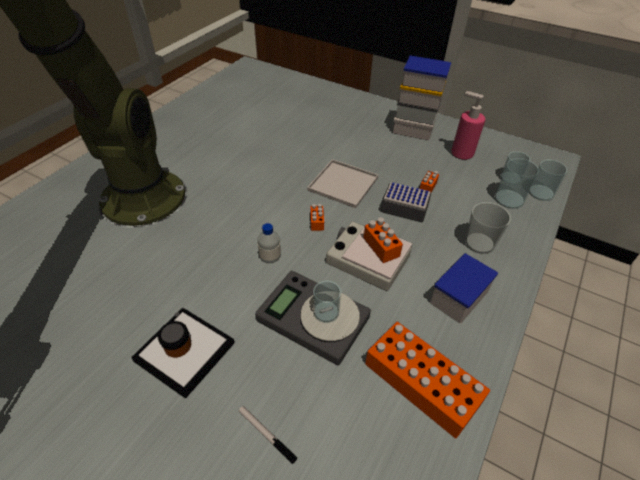

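View pics/top0.png

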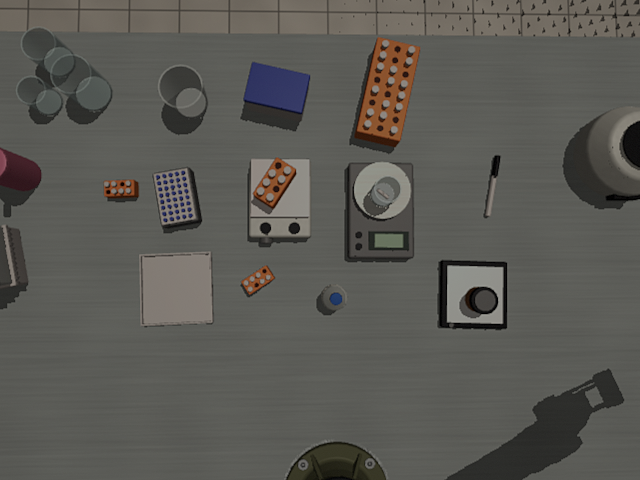

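Rack candidates in the top view are (274,183) on the stirrer, (121,188) and (257,280), both tiny, and (388,90), the big one at the back. The one on the stirrer fits. The only beaker on the balance is at (383,193), with other glasses at the upper left and (190,100). The jar is at (482,300). Next I'll measure these and check close crops.

```bash
cat > h.py <<'E'
import numpy as np,cv2
def pts(p,d,K,T):
    v,u=np.mgrid[:480,:640]
    c=np.stack([(u-K[0,2])/K[0,0]*d,(v-K[1,2])/K[1,1]*d,d],-1)
    return c@T[:3,:3].T+T[:3,3]
def ray(u,v,z,K,T):
    r=T[:3,:3]@np.array([(u-K[0,2])/K[0,0],(v-K[1,2])/K[1,1],1]); o=T[:3,3]
    return o+r*(z-o[2])/r[2]
def rect(m,P):
    n,l,s,_=cv2.connectedComponentsWithStats(m.astype(np.uint8)); 
    k=1+np.argmax(s[1:,4]); q=P[l==k]
    (c,sz,a)=cv2.minAreaRect((q[:,:2]*1000).astype(np.float32))
    return dict(c=np.round(c,1),size=np.round(sz,1),ang=round(a,1),z=round(float(np.median(q[:,2])*1000),1),n=len(q),mean=np.round(q[:,:2].mean(0)*1000,1))
E
python3 - <<'E'
from h import *
f=np.load("top0.npz");p,d,K,T=[f[k] for k in("p","d","K","T")]
P=pts(p,d,K,T); z=P[...,2]; hsv=cv2.cvtColor(p,cv2.COLOR_RGB2HSV)
def win(u0,u1,v0,v1):
    m=np.zeros((480,640),bool); m[v0:v1,u0:u1]=1; return m&(d>0)
org=(hsv[...,0]<20)&(hsv[...,1]>120)
W=win(245,315,150,245)
print("rack",rect(W&(z>.085),P)); print("rack orange",rect(W&org&(z>.07),P))
print("stir plate",rect(W&(z>.044)&(z<.056)&(hsv[...,1]<40),P)); print("stir box",rect(W&(z>.02),P))
W=win(340,420,150,265)
print("bal box",rect(W&(z>.025),P)); print("pan",rect(W&(z>.044)&(z<.056)&(hsv[...,2]>130),P)); print("beaker",rect(W&(z>.062),P))
W=win(430,515,250,335)
print("light",rect(W&(z>.012),P)); print("panel",rect(W&(z<.03)&(hsv[...,2]>130),P)); print("jar",rect(W&(z>.055),P))
W=win(130,220,245,335)
print("tray",rect(W&(z>.0075),P),rect(W&(hsv[...,2]>120),P))
print("bottle",rect(win(315,355,275,320)&(z>.05),P)); print("tip",rect(win(145,210,160,235)&(z>.03),P))
b=cv2.resize(p[145:255,235:425],None,fx=4,fy=4,interpolation=cv2.INTER_CUBIC)[:,:,::-1]
cv2.imwrite("pics/crop1.png",b)
E
```

```text
rack {'c': array([648.8, 126. ]), 'size': array([48.8, 90.4]), 'ang': 57.1, 'z': 95.8, 'n': 1102, 'mean': array([647. , 125.6])}
rack orange {'c': array([647.4, 125.3]), 'size': array([46.1, 89. ]), 'ang': 57.2, 'z': 94.9, 'n': 784, 'mean': array([645.6, 123.6])}
stir plate {'c': array([643.6, 117.8]), 'size': array([120.8, 123.9]), 'ang': 89.7, 'z': 49.9, 'n': 2190, 'mean': array([637.5, 112.1])}
stir box {'c': array([618. , 117.3]), 'size': array([175.5, 129. ]), 'ang': 0.1, 'z': 49.6, 'n': 4960, 'mean': array([618.6, 116.7])}
bal box {'c': array([599.4, -96.9]), 'size': array([139.7, 203.8]), 'ang': 89.5, 'z': 36.8, 'n': 6225, 'mean': array([596.1, -93.5])}
pan {'c': array([638.2, -97.8]), 'size': array([115.5, 116.3]), 'ang': 44.6, 'z': 49.9, 'n': 1380, 'mean': array([646.7, -97.6])}
beaker {'c': array([629.1, -95.6]), 'size': array([53.4, 53.2]), 'ang': 74.6, 'z': 102.3, 'n': 445, 'mean': array([630.1, -96.6])}
light {'c': array([ 418.9, -296.1]), 'size': array([144.5, 143.6]), 'ang': 88.2, 'z': 20.0, 'n': 4446, 'mean': array([ 419.2, -292.3])}
panel {'c': array([ 418.1, -297.3]), 'size': array([121.9, 117.9]), 'ang': 87.8, 'z': 20.2, 'n': 2050, 'mean': array([ 425.6, -293.1])}
jar {'c': array([ 409. , -299.8]), 'size': array([56.5, 55.3]), 'ang': 88.8, 'z': 68.3, 'n': 646, 'mean': array([ 409.3, -298.3])}
tray {'c': array([435.7, 338.4]), 'size': array([150.2, 151.6]), 'ang': 2.0, 'z': 12.0, 'n': 512, 'mean': array([433.8, 342. ])} {'c': array([435.6, 336.4]), 'size': array([148.1, 145.7]), 'ang': 2.2, 'z': 3.5, 'n': 4490, 'mean': array([433.2, 336.9])}
bottle {'c': array([416.3,   5.3]), 'size': array([49.7, 48.9]), 'ang': 89.0, 'z': 72.2, 'n': 500, 'mean': array([417.3,   6.6])}
tip {'c': array([626.2, 333.8]), 'size': array([115.9,  78.8]), 'ang': 10.1, 'z': 49.5, 'n': 2141, 'mean': array([624.2, 330.8])}
```

View pics/crop1.png

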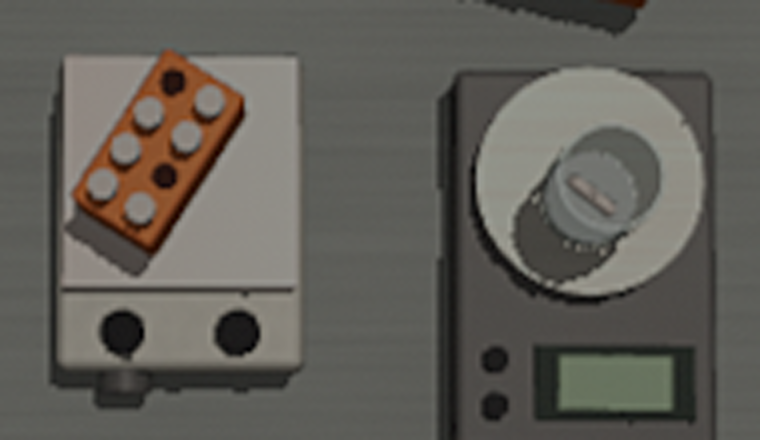

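The crop shows the 90x48 rack on the stirrer plate, its centre near crop pixel (158,152). The beaker with its white stir bar is on the pan at about (597,195). Both choices hold. Because of the order asked, I'll go rack → tray, beaker → stirrer, jar → balance, rack → light plate.

```bash
cat > plan.py <<'E'
# usage: plan.py x y z yang  (mm, deg; yang = wanted heading of tool y) -> tool shift mm and spin deg
import sys,numpy as np
from scipy.spatial.transform import Rotation as Ro
from bench import get_state
s=get_state();R=Ro.from_rotvec(s["tool_rot"]).as_matrix();a=list(map(float,sys.argv[1:]))
y=np.degrees(np.arctan2(R[1,1],R[0,1]))
print("t",round(s["time"],2),"pos",np.round(s["position"]*1000,1),"yang",round(y,1),"tilt",np.round(R[:2,2],3),"F",np.round(s["ft_force"],1),"grip",round(s["grip_width"]*87,1),round(s["grip_force"],1),"q",np.round(s["joint_positions"],2))
if len(a)>2: print("shift",np.round(R.T@(np.array(a[:3])-s["position"]*1000),1),"spin",round(-((a[3]-y+180)%360-180),1) if len(a)>3 else "")
E
python3 plan.py 648 126 200 57
```

```text
t 0.1 pos [ 263.5 -593.7  235.6] yang -66.1 tilt [-0.001  0.001] F [-0.4 -0.7  0.4] grip 87.1 0.0 q [ 1.17  0.32 -0.07  1.45  0.02  1.37 -0.06]
shift [ 643.4 -501.7   36.4] spin -123.1
```

>>> {"name": "arm_command", "arguments": {
  "motion": [
    [87,32,-25,0,0],
    [87,64,-50,0,0],
    [87,96,-75,0,0],
    [87,128,-100,0,0],
    [87,160,-125,0,0]
  ],
  "newtons": 25
}}

```text
time: 0.52
position: [0.3596, -0.4129, 0.2361]
tool_rot: [-3.073, -0.651, 0.001]
ft_force: [0.5, -0.4, 0.2]
grip_width: 0.999
grip_force: 0.0
```

>>> {"name": "arm_command", "arguments": {
  "motion": [
    [87,32,-25,0,0],
    [87,64,-50,0,0],
    [87,96,-75,0,0],
    [87,128,-100,0,0],
    [87,160,-125,0,0]
  ]
}}

```text
time: 0.93
position: [0.455, -0.2338, 0.2364]
tool_rot: [3.073, 0.651, -0.001]
ft_force: [1.2, -0.4, -0.6]
grip_width: 1.002
grip_force: 0.0
```

>>> {"name": "arm_command", "arguments": {
  "motion": [
    [87,32,-25,0,0],
    [87,64,-50,0,0],
    [87,96,-75,0,0],
    [87,128,-100,0,0],
    [87,160,-125,0,0]
  ]
}}

```text
time: 1.35
position: [0.5506, -0.0548, 0.2364]
tool_rot: [3.073, 0.651, -0.001]
ft_force: [0.4, -0.4, 1.2]
grip_width: 1.003
grip_force: 0.0
```

>>> {"name": "arm_command", "arguments": {
  "motion": [
    [87,32,-25,0,-7],
    [87,64,-50,0,-14],
    [87,96,-75,0,-21],
    [87,128,-100,0,-28],
    [87,160,-125,0,-35]
  ]
}}

```text
time: 1.77
position: [0.6463, 0.124, 0.2361]
tool_rot: [2.731, 1.553, -0.001]
ft_force: [1.1, -0.2, 0.8]
grip_width: 1.003
grip_force: 0.0
```

>>> {"name": "arm_command", "arguments": {
  "motion": [
    [87,0,0,0,-7],
    [87,0,0,0,-14],
    [87,0,0,0,-21],
    [87,0,0,0,-28],
    [87,0,0,0,-35]
  ]
}}

```text
time: 2.18
position: [0.6455, 0.1226, 0.2358]
tool_rot: [-2.136, -2.303, 0.002]
ft_force: [0.1, 0.5, -0.6]
grip_width: 0.993
grip_force: 0.0
```

>>> {"name": "arm_command", "arguments": {
  "motion": [
    [87,0,0,0,-7],
    [87,0,0,0,-14],
    [87,0,0,0,-21],
    [87,0,0,0,-28],
    [87,0,0,0,-35]
  ]
}}

```text
time: 2.6
position: [0.6456, 0.1223, 0.2359]
tool_rot: [-1.345, -2.838, 0.001]
ft_force: [0.6, -0.1, 0.2]
grip_width: 1.0
grip_force: 0.0
```

>>> {"name": "arm_command", "arguments": {
  "motion": [
    [87,0,0,0,-7],
    [87,0,0,0,-14],
    [87,0,0,0,-18],
    [87,0,0,0,-18],
    [87,0,0,0,-18]
  ]
}}

```text
time: 3.02
position: [0.6456, 0.1223, 0.236]
tool_rot: [-0.897, -3.01, 0.0]
ft_force: [0.3, 0.2, 1.3]
grip_width: 0.998
grip_force: 0.0
```

```bash
python3 - <<'E'
from bench import *
import cv2,numpy as np
from h import *
c=camera_params("wrist");p,d=get_image("wrist");cv2.imwrite("pics/w1.png",p[:,:,::-1])
P=pts(p,d,c["intrinsics"],c["extrinsics"]);z=P[...,2]
print(rect((z>.085)&(z<.12)&(abs(P[...,0]-.65)<.08)&(abs(P[...,1]-.126)<.08)&(d>0),P))
hsv=cv2.cvtColor(p,cv2.COLOR_RGB2HSV)
print(rect((z>.08)&(hsv[...,0]<20)&(hsv[...,1]>120)&(d>0)&(z<.12),P))
E
python3 plan.py 648 126 71 57
```

```text
{'c': array([650. , 125.7]), 'size': array([48. , 89.8]), 'ang': 57.2, 'z': 95.9, 'n': 6882, 'mean': array([646.7, 127.8])}
{'c': array([649.6, 125.4]), 'size': array([46.7, 89.3]), 'ang': 57.5, 'z': 95.5, 'n': 4459, 'mean': array([645.9, 127.9])}
t 3.07 pos [645.7 122.4 236.1] yang 56.8 tilt [-0.001 -0.   ] F [-0.1  0.3 -0.5] grip 86.9 0.0 q [ 0.45  0.5  -0.96  1.41  0.41  1.44  0.49]
shift [-1.000e-01  4.400e+00  1.651e+02] spin -0.2
```

>>> {"name": "arm_command", "arguments": {
  "motion": [
    [87,-2,5,30,0],
    [87,-2,5,65,0],
    [87,-2,5,100,0],
    [87,-2,5,125,0],
    [87,-2,5,145,0]
  ]
}}

```text
time: 3.48
position: [0.6489, 0.1249, 0.0885]
tool_rot: [-0.896, -3.008, 0.003]
ft_force: [-0.1, 0.1, 0.9]
grip_width: 0.997
grip_force: 0.0
```

>>> {"name": "arm_command", "arguments": {
  "motion": [
    [87,0,0,8,0],
    [87,0,0,15,0],
    [87,0,0,20,0],
    [87,0,0,20,0],
    [70,0,0,20,0]
  ]
}}

```text
time: 3.9
position: [0.6509, 0.1259, 0.0727]
tool_rot: [0.894, 3.01, 0.001]
ft_force: [0.0, -0.4, -0.2]
grip_width: 0.975
grip_force: 0.0
```

>>> {"name": "arm_command", "arguments": {
  "motion": [
    [40,0,0,0,0],
    [40,0,0,0,0],
    [40,0,0,0,0],
    [40,0,0,0,0],
    [40,0,0,0,0]
  ]
}}

```text
time: 4.32
position: [0.6503, 0.1256, 0.0718]
tool_rot: [0.894, 3.011, 0.0]
ft_force: [-1.2, -0.4, 0.0]
grip_width: 0.63
grip_force: 0.0
```

>>> {"name": "arm_command", "arguments": {
  "motion": [
    [40,0,0,0,0],
    [40,0,0,0,0],
    [40,0,0,0,0],
    [40,0,0,0,0],
    [40,0,0,0,0]
  ]
}}

```text
time: 4.73
position: [0.6501, 0.1254, 0.0716]
tool_rot: [-0.894, -3.012, 0.001]
ft_force: [-0.9, -0.5, 2.3]
grip_width: 0.547
grip_force: 25.0
```

```bash
python3 plan.py 435.6 337 144 2
```

```text
t 4.73 pos [650.1 125.4  71.6] yang 56.9 tilt [-0.    -0.001] F [-0.9 -0.5  2.3] grip 47.6 25.0 q [ 0.41  0.64 -0.88  1.57  0.52  1.18  0.42]
shift [295.2  60.3 -72.5] spin 54.9
```

>>> {"name": "arm_command", "arguments": {
  "motion": [
    [40,0,0,-8,0],
    [40,0,0,-25,0],
    [40,0,0,-45,0],
    [40,0,0,-65,0],
    [40,0,0,-80,0]
  ]
}}

```text
time: 5.15
position: [0.6505, 0.1263, 0.1533]
tool_rot: [0.893, 3.011, 0.002]
ft_force: [-0.0, -0.0, -1.7]
grip_width: 0.551
grip_force: 25.0
```

>>> {"name": "arm_command", "arguments": {
  "motion": [
    [40,20,4,0,0],
    [40,50,10,0,0],
    [40,80,16,0,0],
    [40,115,23,0,0],
    [40,150,30,0,0]
  ]
}}

```text
time: 5.57
position: [0.5398, 0.2334, 0.1516]
tool_rot: [-0.895, -3.011, -0.0]
ft_force: [0.5, 0.8, -1.6]
grip_width: 0.549
grip_force: 25.0
```

>>> {"name": "arm_command", "arguments": {
  "motion": [
    [40,35,7,0,0],
    [40,70,14,0,0],
    [40,105,21,0,0],
    [40,130,26,0,0],
    [40,145,30,0,0]
  ]
}}

```text
time: 5.98
position: [0.432, 0.34, 0.152]
tool_rot: [-0.886, -3.014, -0.001]
ft_force: [0.3, -0.6, -1.7]
grip_width: 0.55
grip_force: 25.0
```

>>> {"name": "arm_command", "arguments": {
  "motion": [
    [40,0,0,0,5],
    [40,0,0,0,12],
    [40,0,0,0,19],
    [40,0,0,0,26],
    [40,0,0,0,32]
  ]
}}

```text
time: 6.4
position: [0.4354, 0.3371, 0.1517]
tool_rot: [1.696, 2.644, 0.0]
ft_force: [0.8, -0.3, -1.9]
grip_width: 0.551
grip_force: 25.0
```

>>> {"name": "arm_command", "arguments": {
  "motion": [
    [40,0,0,0,7],
    [40,0,0,0,14],
    [40,0,0,0,20],
    [40,0,0,0,23],
    [40,0,0,0,23]
  ]
}}

```text
time: 6.82
position: [0.4355, 0.3371, 0.1517]
tool_rot: [2.184, 2.258, 0.0]
ft_force: [0.6, 0.2, -1.4]
grip_width: 0.548
grip_force: 25.0
```

```bash
python3 plan.py 435.6 337 25 2
```

```text
t 6.82 pos [435.5 337.1 151.7] yang 1.9 tilt [ 0. -0.] F [ 0.6  0.2 -1.4] grip 47.7 25.0 q [ 0.09  0.28 -0.91  1.78  0.24  1.19 -0.86]
shift [-1.000e-01  1.000e-01  1.267e+02] spin -0.1
```

>>> {"name": "arm_command", "arguments": {
  "motion": [
    [40,0,0,20,0],
    [40,0,0,50,0],
    [40,0,0,80,0],
    [40,0,0,100,0],
    [40,0,0,112,0]
  ]
}}

```text
time: 7.23
position: [0.4342, 0.3358, 0.037]
tool_rot: [-2.181, -2.26, 0.006]
ft_force: [0.1, -0.4, -1.4]
grip_width: 0.548
grip_force: 25.0
```

>>> {"name": "arm_command", "arguments": {
  "motion": [
    [40,0,0,4,0],
    [40,0,0,8,0],
    [40,0,0,10,0],
    [40,0,0,12,0],
    [40,0,0,13,0]
  ]
}}

```text
time: 7.65
position: [0.4363, 0.3374, 0.0274]
tool_rot: [2.183, 2.258, 0.003]
ft_force: [1.1, 0.4, -1.6]
grip_width: 0.551
grip_force: 25.0
```

>>> {"name": "arm_command", "arguments": {
  "motion": [
    [40,0,0,0.5,0],
    [40,0,0,1,0],
    [40,0,0,1.5,0],
    [40,0,0,1.5,0],
    [40,0,0,1.5,0]
  ]
}}

```text
time: 8.07
position: [0.4358, 0.3368, 0.0251]
tool_rot: [2.183, 2.259, 0.0]
ft_force: [0.6, -0.6, -1.9]
grip_width: 0.551
grip_force: 25.0
```

>>> {"name": "arm_command", "arguments": {
  "motion": [
    [40,0,0,0.5,0],
    [40,0,0,1,0],
    [40,0,0,1,0],
    [40,0,0,1,0],
    [40,0,0,1,0]
  ]
}}

```text
time: 8.48
position: [0.4358, 0.3369, 0.0245]
tool_rot: [2.183, 2.258, -0.0]
ft_force: [-1.5, -2.6, 6.4]
grip_width: 0.549
grip_force: 25.0
```

Contact made, so I release, lift and plan the route to the beaker.

>>> {"name": "arm_command", "arguments": {
  "motion": [
    [55,0,0,0,0],
    [65,0,0,0,0],
    [75,0,0,0,0],
    [87,0,0,0,0],
    [87,0,0,0,0]
  ]
}}

```text
time: 8.9
position: [0.4357, 0.3369, 0.0239]
tool_rot: [-2.184, -2.259, 0.0]
ft_force: [-0.7, 0.5, 0.2]
grip_width: 0.842
grip_force: 0.0
```

>>> {"name": "arm_command", "arguments": {
  "motion": [
    [87,0,0,0,0],
    [87,0,0,-10,0],
    [87,0,0,-40,0],
    [87,0,0,-80,0],
    [87,0,0,-120,0]
  ]
}}

```text
time: 9.32
position: [0.4347, 0.3366, 0.1453]
tool_rot: [-2.182, -2.259, 0.003]
ft_force: [0.8, -0.2, 0.5]
grip_width: 0.997
grip_force: 0.0
```

>>> {"name": "arm_command", "arguments": {
  "motion": [
    [87,0,0,-30,0],
    [87,0,0,-50,0],
    [87,0,0,-60,0],
    [87,0,0,-60,0],
    [87,0,0,-60,0]
  ]
}}

```text
time: 9.73
position: [0.4355, 0.3366, 0.2036]
tool_rot: [2.183, 2.258, -0.001]
ft_force: [-0.8, -0.8, -0.7]
grip_width: 0.996
grip_force: 0.0
```

```bash
python3 - <<'E'
from bench import *
from h import *
c=camera_params("top");p,d=get_image("top");P=pts(p,d,c["intrinsics"],c["extrinsics"]);z=P[...,2]
hsv=cv2.cvtColor(p,cv2.COLOR_RGB2HSV)
b=(d>0)&(z>.044)&(z<.056); r=(abs(P[...,0]-.64)<.09)
print("plate",rect(b&r&(abs(P[...,1]-.118)<.09),P))
m=(abs(P[...,0]-.436)<.08)&(abs(P[...,1]-.337)<.08)&(d>0)&(z<.075)
print("rack",rect(m&(z>.035),P))
cv2.imwrite("pics/t2.png",p[130:340,120:520,::-1])
E
python3 plan.py 629 -96 205 0
```

```text
plate {'c': array([643.5, 116.8]), 'size': array([122.9, 123.7]), 'ang': 90.0, 'z': 50.1, 'n': 3418, 'mean': array([642.9, 117.6])}
rack {'c': array([434.8, 332.5]), 'size': array([48. , 80.9]), 'ang': 2.1, 'z': 49.2, 'n': 962, 'mean': array([434.9, 331.2])}
t 9.78 pos [435.1 336.1 202.7] yang 1.9 tilt [-0.002 -0.001] F [-0.3 -0.3  0.1] grip 86.9 0.0 q [ 0.12  0.23 -0.93  1.72  0.2   1.29 -0.82]
shift [-438.5  179.2   -2. ] spin 1.9
```

View pics/t2.png

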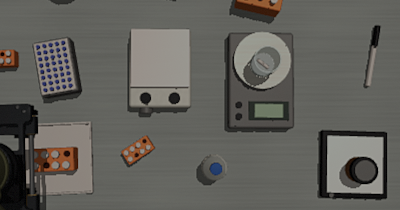

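The rack sits in the tray at crop pixel (55,160), the stirrer is clear, and the beaker is at (262,65). Next is the beaker.

>>> {"name": "arm_command", "arguments": {
  "motion": [
    [87,-36,15,0,0],
    [87,-72,30,0,0],
    [87,-108,45,0,0],
    [87,-144,60,0,0],
    [87,-180,75,0,0]
  ]
}}

```text
time: 10.2
position: [0.516, 0.1573, 0.2019]
tool_rot: [-2.182, -2.258, 0.005]
ft_force: [0.8, 0.6, -0.1]
grip_width: 1.0
grip_force: 0.0
```

>>> {"name": "arm_command", "arguments": {
  "motion": [
    [87,-36,15,0,0],
    [87,-72,30,0,0],
    [87,-108,45,0,0],
    [87,-144,60,0,0],
    [87,-180,75,0,0]
  ]
}}

```text
time: 10.62
position: [0.597, -0.0198, 0.2015]
tool_rot: [-2.181, -2.257, 0.004]
ft_force: [0.7, 0.3, 0.0]
grip_width: 0.999
grip_force: 0.0
```

>>> {"name": "arm_command", "arguments": {
  "motion": [
    [87,-36,15,0,2],
    [87,-65,24,0,2],
    [87,-78,29,0,2],
    [87,-78,29,0,2],
    [87,-78,29,0,2]
  ]
}}

```text
time: 11.03
position: [0.6285, -0.0941, 0.202]
tool_rot: [-2.22, -2.217, 0.001]
ft_force: [-0.1, 1.0, 0.8]
grip_width: 1.003
grip_force: 0.0
```

```bash
python3 - <<'E'
from bench import *
from h import *
c=camera_params("wrist");p,d=get_image("wrist");cv2.imwrite("pics/w2.png",p[:,:,::-1])
P=pts(p,d,c["intrinsics"],c["extrinsics"]);z=P[...,2]
n=(abs(P[...,0]-.63)<.06)&(abs(P[...,1]+.096)<.06)&(d>0)
print("beaker",rect(n&(z>.062)&(z<.13),P),"rim",rect(n&(z>.11)&(z<.13),P))
E
python3 plan.py 629 -96 87 0
```

```text
beaker {'c': array([631.4, -96.9]), 'size': array([54. , 53.6]), 'ang': 55.9, 'z': 102.5, 'n': 5001, 'mean': array([631.5, -99.9])} rim {'c': array([631.4, -96.9]), 'size': array([54. , 53.6]), 'ang': 55.9, 'z': 119.6, 'n': 1954, 'mean': array([631.4, -98.9])}
t 11.08 pos [628.6 -92.4 202.7] yang 0.1 tilt [-0.002  0.002] F [1.  1.2 0.4] grip 87.0 0.0 q [ 0.62  0.38 -0.66  1.52  0.23  1.33 -0.06]
shift [ -3.8   0.7 115.7] spin 0.1
```

View pics/w2.png

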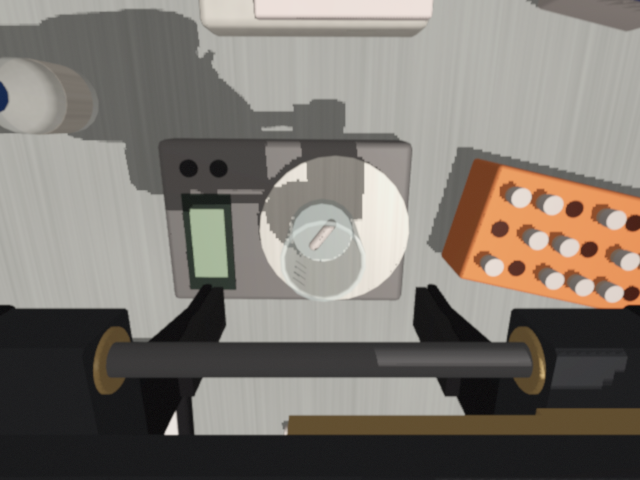

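The beaker on the pan is seen at about (322,240), and the measured centre is (631,-97). Descending to grasp it.

>>> {"name": "arm_command", "arguments": {
  "motion": [
    [87,-3,2,25,0],
    [87,-4,2,55,0],
    [87,-4,2,85,0],
    [87,-4,2,105,0],
    [87,-4,2,115,0]
  ],
  "newtons": 15
}}

```text
time: 11.5
position: [0.6288, -0.0956, 0.0858]
tool_rot: [-2.215, -2.221, 0.004]
ft_force: [0.3, -0.3, -0.7]
grip_width: 1.001
grip_force: 0.0
```

>>> {"name": "arm_command", "arguments": {
  "motion": [
    [87,0,0,0,0],
    [87,0,0,0,0],
    [70,0,0,0,0],
    [60,0,0,0,0],
    [45,0,0,0,0]
  ]
}}

```text
time: 11.92
position: [0.6324, -0.0988, 0.0907]
tool_rot: [2.221, 2.219, 0.002]
ft_force: [0.2, 0.1, -1.5]
grip_width: 0.851
grip_force: 0.0
```

>>> {"name": "arm_command", "arguments": {
  "motion": [
    [45,0,0,0,0],
    [45,0,0,0,0],
    [45,0,0,0,0],
    [45,0,0,0,0],
    [45,0,0,0,0]
  ]
}}

```text
time: 12.33
position: [0.6315, -0.099, 0.0893]
tool_rot: [2.223, 2.22, -0.0]
ft_force: [-0.9, -0.7, 1.7]
grip_width: 0.636
grip_force: 15.0
```

```bash
python3 plan.py 643.5 117.2 150 0
```

```text
t 12.33 pos [631.5 -99.   89.3] yang -0.1 tilt [ 0. -0.] F [-0.9 -0.7  1.7] grip 55.3 15.0 q [ 0.6   0.48 -0.62  1.63  0.3   1.13 -0.1 ]
shift [216.2  11.8 -60.7] spin -0.1
```

>>> {"name": "arm_command", "arguments": {
  "motion": [
    [45,0,0,-6,0],
    [45,0,0,-18,0],
    [45,0,0,-35,0],
    [45,0,0,-47,0],
    [45,0,0,-50,0]
  ]
}}

```text
time: 12.75
position: [0.6332, -0.0988, 0.1425]
tool_rot: [2.22, 2.217, 0.004]
ft_force: [0.9, 0.0, -0.4]
grip_width: 0.635
grip_force: 15.0
```

>>> {"name": "arm_command", "arguments": {
  "motion": [
    [45,10,1,0,0],
    [45,30,2,0,0],
    [45,55,3,0,0],
    [45,80,5,0,0],
    [45,107,6,0,0]
  ]
}}

```text
time: 13.17
position: [0.637, 0.0094, 0.1381]
tool_rot: [-2.223, -2.219, 0.001]
ft_force: [0.4, 0.3, -0.9]
grip_width: 0.634
grip_force: 15.0
```

>>> {"name": "arm_command", "arguments": {
  "motion": [
    [45,27,2,0,0],
    [45,52,3,0,0],
    [45,77,4,0,0],
    [45,97,5,0,0],
    [45,107,6,0,0]
  ]
}}

```text
time: 13.58
position: [0.6421, 0.1203, 0.1383]
tool_rot: [-2.215, -2.224, -0.001]
ft_force: [0.1, 1.4, -0.2]
grip_width: 0.633
grip_force: 15.0
```

>>> {"name": "arm_command", "arguments": {
  "motion": [
    [45,0,0,0,0],
    [45,0,0,10,0],
    [45,0,0,22,0],
    [45,0,0,32,0],
    [45,0,0,40,0]
  ]
}}

```text
time: 14.0
position: [0.6429, 0.1127, 0.0964]
tool_rot: [-2.225, -2.217, 0.005]
ft_force: [-0.1, 0.3, -0.9]
grip_width: 0.632
grip_force: 15.0
```

>>> {"name": "arm_command", "arguments": {
  "motion": [
    [45,0,0,2,0],
    [45,0,0,4,0],
    [45,0,0,6,0],
    [45,0,0,6,0],
    [45,0,0,6,0]
  ]
}}

```text
time: 14.42
position: [0.6439, 0.1152, 0.0934]
tool_rot: [2.222, 2.22, 0.001]
ft_force: [-0.8, -0.5, -0.0]
grip_width: 0.633
grip_force: 15.0
```

```bash
python3 - <<'E'
from bench import *
from h import *
c=camera_params("wrist");p,d=get_image("wrist")
P=pts(p,d,c["intrinsics"],c["extrinsics"]);z=P[...,2]
n=(abs(P[...,0]-.643)<.06)&(abs(P[...,1]-.117)<.06)&(d>0)
print("beaker",rect(n&(z>.062)&(z<.14),P))
E
python3 plan.py 643.5 115.2 89.3 0
```

```text
beaker {'c': array([646. , 125.7]), 'size': array([62.1, 60. ]), 'ang': 42.1, 'z': 102.6, 'n': 13431, 'mean': array([644.6, 129. ])}
t 14.47 pos [644.  115.3  93.6] yang -0.1 tilt [0.001 0.   ] F [-1.  -0.  -0.1] grip 55.3 15.0 q [ 0.29  0.52 -0.68  1.58  0.35  1.16 -0.46]
shift [-0.1 -0.5  4.3] spin -0.1
```

>>> {"name": "arm_command", "arguments": {
  "motion": [
    [45,0,-0.5,1,0],
    [45,0,-0.5,2,0],
    [45,0,-0.5,3,0],
    [45,0,-0.5,3.5,0],
    [45,0,-0.5,3.5,0]
  ]
}}

```text
time: 14.88
position: [0.6431, 0.1152, 0.0895]
tool_rot: [2.223, 2.22, -0.0]
ft_force: [0.1, 0.1, -1.6]
grip_width: 0.631
grip_force: 15.0
```

>>> {"name": "arm_command", "arguments": {
  "motion": [
    [45,0,0,0.3,0],
    [45,0,0,0.6,0],
    [45,0,0,0.9,0],
    [45,0,0,0.9,0],
    [45,0,0,0.9,0]
  ]
}}

```text
time: 15.3
position: [0.6432, 0.1152, 0.0893]
tool_rot: [2.222, 2.22, -0.0]
ft_force: [-3.0, -0.9, 5.0]
grip_width: 0.636
grip_force: 15.0
```

Contact again. I release, lift, and check with the top camera, then plan for the jar.

>>> {"name": "arm_command", "arguments": {
  "motion": [
    [60,0,0,0,0],
    [65,0,0,0,0],
    [75,0,0,0,0],
    [87,0,0,0,0],
    [87,0,0,0,0]
  ]
}}

```text
time: 15.72
position: [0.6431, 0.1151, 0.0883]
tool_rot: [-2.223, -2.22, 0.0]
ft_force: [0.5, -0.1, 0.1]
grip_width: 0.891
grip_force: 0.0
```

>>> {"name": "arm_command", "arguments": {
  "motion": [
    [87,0,0,0,0],
    [87,0,0,-10,0],
    [87,0,0,-40,0],
    [87,0,0,-75,0],
    [87,0,0,-110,0]
  ]
}}

```text
time: 16.13
position: [0.6426, 0.1152, 0.2]
tool_rot: [-2.222, -2.22, 0.001]
ft_force: [1.2, 0.4, 0.1]
grip_width: 0.997
grip_force: 0.0
```

>>> {"name": "arm_command", "arguments": {
  "motion": [
    [87,-40,-14,0,0],
    [87,-75,-30,0,0],
    [87,-110,-46,0,0],
    [87,-145,-62,0,0],
    [87,-180,-78,0,0]
  ]
}}

```text
time: 16.55
position: [0.5642, -0.0661, 0.1996]
tool_rot: [2.221, 2.22, 0.001]
ft_force: [0.0, -0.6, 0.9]
grip_width: 1.0
grip_force: 0.0
```

>>> {"name": "arm_command", "arguments": {
  "motion": [
    [87,-34,-21,0,0],
    [87,-68,-42,0,0],
    [87,-102,-63,0,0],
    [87,-136,-84,0,0],
    [87,-165,-105,0,0]
  ]
}}

```text
time: 16.97
position: [0.4585, -0.232, 0.1997]
tool_rot: [2.222, 2.218, -0.0]
ft_force: [1.0, -0.2, 0.6]
grip_width: 1.0
grip_force: 0.0
```

```bash
python3 - <<'E'
from bench import *
from h import *
c=camera_params("top");p,d=get_image("top");P=pts(p,d,c["intrinsics"],c["extrinsics"]);z=P[...,2]
def n(x,y,r=.085): return (abs(P[...,0]-x)<r)&(abs(P[...,1]-y)<r)&(d>0)
print("beaker",rect(n(.6435,.117)&(z>.062)&(z<.13),P)); print("rack",rect(n(.436,.337)&(z>.035),P))
cv2.imwrite("pics/t3.png",p[130:340,120:520,::-1])
E
python3 plan.py 409 -299 180 0
```

```text
beaker {'c': array([641.3, 117.1]), 'size': array([52.3, 52.1]), 'ang': 89.9, 'z': 104.9, 'n': 382, 'mean': array([643.1, 118.1])}
rack {'c': array([434.6, 337.9]), 'size': array([47.9, 91.3]), 'ang': 2.1, 'z': 49.3, 'n': 1070, 'mean': array([434.8, 335.8])}
t 17.02 pos [ 453.5 -239.4  199.3] yang -0.7 tilt [-0.003 -0.005] F [-4.3 -5.  -0.2] grip 86.7 0.0 q [ 0.94  0.08 -0.54  1.82  0.05  1.25  0.38]
shift [-60.  -43.7  19.8] spin -0.7
```

View pics/t3.png

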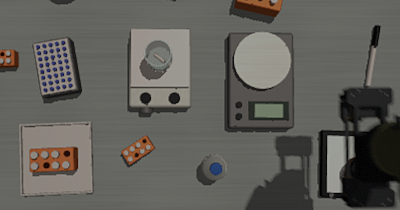

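The beaker stands in the middle of the stirrer plate at crop pixel (158,58), the rack is in the tray and the pan is clear. On to the jar.

>>> {"name": "arm_command", "arguments": {
  "motion": [
    [87,-25,-18,0,0],
    [87,-50,-36,0,0],
    [87,-60,-44,0,0],
    [87,-60,-44,0,0],
    [87,-60,-44,0,0]
  ]
}}

```text
time: 17.43
position: [0.4159, -0.2896, 0.1993]
tool_rot: [2.223, 2.218, 0.001]
ft_force: [0.4, 0.3, -0.1]
grip_width: 1.0
grip_force: 0.0
```

```bash
python3 - <<'E'
from bench import *
from h import *
c=camera_params("wrist");p,d=get_image("wrist");P=pts(p,d,c["intrinsics"],c["extrinsics"]);z=P[...,2]
def n(x,y,r): return (abs(P[...,0]-x)<r)&(abs(P[...,1]-y)<r)&(d>0)
print("jar",rect(n(.41,-.299,.05)&(z>.06)&(z<.085),P))
c=camera_params("top");p,d=get_image("top");P=pts(p,d,c["intrinsics"],c["extrinsics"]);z=P[...,2]
print("pan",rect(n(.639,-.097,.08)&(z>.044)&(z<.056),P))
E
python3 plan.py 409 -299 51 0
```

```text
jar {'c': array([ 410.8, -300.7]), 'size': array([55.8, 56.3]), 'ang': 68.9, 'z': 68.7, 'n': 4216, 'mean': array([ 410.6, -299.3])}
pan {'c': array([638.9, -96.4]), 'size': array([118.5, 118.7]), 'ang': 46.1, 'z': 50.1, 'n': 2522, 'mean': array([638.7, -96.4])}
t 17.53 pos [ 416.9 -288.1  199.1] yang 0.1 tilt [0.001 0.   ] F [-0.3 -0.3  0.2] grip 86.9 0.0 q [ 1.02  0.06 -0.48  1.84  0.03  1.25  0.53]
shift [-10.9  -8.1 148.1] spin 0.1
```

>>> {"name": "arm_command", "arguments": {
  "motion": [
    [87,-12,-7,30,0],
    [87,-12,-7,65,0],
    [87,-12,-7,100,0],
    [87,-12,-7,130,0],
    [87,-12,-7,149,0]
  ],
  "newtons": 25
}}

```text
time: 17.95
position: [0.4084, -0.2988, 0.0468]
tool_rot: [-2.217, -2.221, -0.001]
ft_force: [-0.1, -0.1, -1.0]
grip_width: 0.999
grip_force: 0.0
```

>>> {"name": "arm_command", "arguments": {
  "motion": [
    [87,0,0,0,0],
    [87,0,0,0,0],
    [75,0,0,0,0],
    [65,0,0,0,0],
    [48,0,0,0,0]
  ]
}}

```text
time: 18.37
position: [0.41, -0.3023, 0.0515]
tool_rot: [2.22, 2.218, 0.0]
ft_force: [0.1, -0.3, 0.2]
grip_width: 0.849
grip_force: 0.0
```

>>> {"name": "arm_command", "arguments": {
  "motion": [
    [48,0,0,0,0],
    [48,0,0,0,0],
    [48,0,0,0,0],
    [48,0,0,0,0],
    [48,0,0,0,0]
  ]
}}

```text
time: 18.78
position: [0.409, -0.3019, 0.0502]
tool_rot: [2.222, 2.219, -0.0]
ft_force: [-1.2, 0.4, 5.2]
grip_width: 0.638
grip_force: 25.0
```

```bash
python3 plan.py 638.9 -97 130 0
```

```text
t 18.78 pos [ 409.  -301.9   50.2] yang -0.1 tilt [ 0.001 -0.001] F [-1.2  0.4  5.2] grip 55.5 25.0 q [ 1.01  0.23 -0.46  1.99  0.13  0.95  0.48]
shift [205.1 229.7 -79.8] spin -0.1
```

>>> {"name": "arm_command", "arguments": {
  "motion": [
    [48,0,0,-4,0],
    [48,0,0,-15,0],
    [48,0,0,-35,0],
    [48,0,0,-55,0],
    [48,0,0,-70,0]
  ]
}}

```text
time: 19.2
position: [0.4089, -0.3016, 0.1215]
tool_rot: [2.222, 2.22, 0.0]
ft_force: [0.1, -0.2, -1.4]
grip_width: 0.64
grip_force: 25.0
```

>>> {"name": "arm_command", "arguments": {
  "motion": [
    [48,0,0,0,0],
    [48,7,8,0,0],
    [48,22,25,0,0],
    [48,40,45,0,0],
    [48,60,68,0,0]
  ]
}}

```text
time: 19.62
position: [0.4761, -0.2408, 0.1181]
tool_rot: [-2.223, -2.216, 0.002]
ft_force: [0.3, -0.4, -2.9]
grip_width: 0.642
grip_force: 25.0
```

```bash
python3 - <<'E'
from bench import *
import cv2
p,d=get_image("scene");cv2.imwrite("pics/s4.png",p[150:450,80:480,::-1])
E
python3 plan.py 638.9 -98.4 130 0
```

```text
t 19.67 pos [ 482.2 -233.8  118.7] yang 0.3 tilt [0.004 0.005] F [ 5.9  4.2 -0.9] grip 55.7 25.0 q [ 0.9   0.21 -0.54  1.86  0.11  1.1   0.32]
shift [134.7 157.4 -10. ] spin 0.3
```

View pics/s4.png

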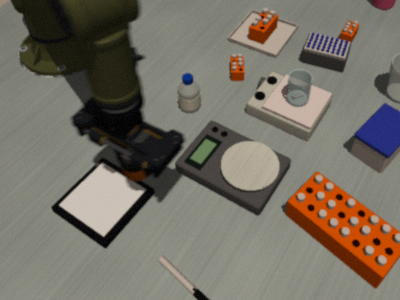

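The jar is held upright under the gripper at crop pixel (130,172). Carrying on to the balance.

>>> {"name": "arm_command", "arguments": {
  "motion": [
    [48,22,25,0,0],
    [48,45,52,0,0],
    [48,67,78,0,0],
    [48,90,104,0,0],
    [48,112,130,0,0]
  ]
}}

```text
time: 20.08
position: [0.6071, -0.1273, 0.1178]
tool_rot: [-2.22, -2.219, 0.001]
ft_force: [-0.2, -0.3, -2.1]
grip_width: 0.642
grip_force: 25.0
```

>>> {"name": "arm_command", "arguments": {
  "motion": [
    [48,15,17,0,0],
    [48,24,27,0,0],
    [48,24,27,0,0],
    [48,24,27,0,0],
    [48,24,27,0,0]
  ]
}}

```text
time: 20.5
position: [0.6325, -0.1075, 0.1187]
tool_rot: [-2.224, -2.218, 0.004]
ft_force: [-0.2, -0.7, -1.4]
grip_width: 0.641
grip_force: 25.0
```

```bash
python3 plan.py 638.9 -98.4 80.2 0
```

```text
t 20.5 pos [ 632.5 -107.5  118.7] yang -0.2 tilt [-0.002 -0.001] F [-0.2 -0.7 -1.4] grip 55.8 25.0 q [ 0.58  0.45 -0.58  1.59  0.26  1.18 -0.06]
shift [ 9.1  6.5 38.5] spin -0.2
```

>>> {"name": "arm_command", "arguments": {
  "motion": [
    [48,5,4,0,0],
    [48,9,6,10,0],
    [48,9,6,20,0],
    [48,9,6,28,0],
    [48,9,6,33,0]
  ]
}}

```text
time: 20.92
position: [0.6385, -0.0971, 0.0845]
tool_rot: [-2.221, -2.219, 0.003]
ft_force: [-0.9, -0.5, -2.6]
grip_width: 0.643
grip_force: 25.0
```

>>> {"name": "arm_command", "arguments": {
  "motion": [
    [48,0,0,1,0],
    [48,0,0,2,0],
    [48,0,0,3,0],
    [48,0,0,3,0],
    [48,0,0,3,0]
  ]
}}

```text
time: 21.33
position: [0.6402, -0.0969, 0.084]
tool_rot: [2.222, 2.22, 0.0]
ft_force: [-0.2, 0.9, -3.3]
grip_width: 0.644
grip_force: 25.0
```

```bash
python3 plan.py 638.9 -98.4 80.2 0
```

```text
t 21.33 pos [640.2 -96.9  84. ] yang -0.1 tilt [ 0.001 -0.   ] F [-0.2  0.9 -3.3] grip 56.0 25.0 q [ 0.55  0.49 -0.58  1.61  0.29  1.13 -0.09]
shift [-1.5 -1.3  3.8] spin -0.1
```

>>> {"name": "arm_command", "arguments": {
  "motion": [
    [48,-1.5,-1,0.5,0],
    [48,-1.5,-1,1,0],
    [48,-1.5,-1,1.5,0],
    [48,-1.5,-1,1.5,0],
    [48,-1.5,-1,1.5,0]
  ]
}}

```text
time: 21.75
position: [0.6389, -0.0983, 0.0822]
tool_rot: [2.223, 2.22, -0.0]
ft_force: [-0.4, -0.6, -2.4]
grip_width: 0.643
grip_force: 25.0
```

>>> {"name": "arm_command", "arguments": {
  "motion": [
    [48,0,0,0.5,0],
    [48,0,0,1,0],
    [48,0,0,1,0],
    [48,0,0,1,0],
    [48,0,0,1,0]
  ]
}}

```text
time: 22.17
position: [0.6389, -0.0983, 0.0811]
tool_rot: [-2.223, -2.22, 0.0]
ft_force: [-0.1, 0.7, -1.4]
grip_width: 0.643
grip_force: 25.0
```

>>> {"name": "arm_command", "arguments": {
  "motion": [
    [48,0,0,0.4,0],
    [48,0,0,0.8,0],
    [48,0,0,0.8,0],
    [48,0,0,0.8,0],
    [48,0,0,0.8,0]
  ]
}}

```text
time: 22.58
position: [0.6389, -0.0983, 0.0804]
tool_rot: [2.222, 2.22, -0.0]
ft_force: [0.4, -0.0, -1.8]
grip_width: 0.641
grip_force: 25.0
```

>>> {"name": "arm_command", "arguments": {
  "motion": [
    [48,0,0,0.4,0],
    [48,0,0,0.8,0],
    [48,0,0,0.8,0],
    [48,0,0,0.8,0],
    [48,0,0,0.8,0]
  ]
}}

```text
time: 23.0
position: [0.639, -0.0983, 0.0803]
tool_rot: [2.222, 2.22, -0.0]
ft_force: [-3.2, 0.6, 5.5]
grip_width: 0.643
grip_force: 25.0
```

Contact. I release and lift, then check and head for the rack.

>>> {"name": "arm_command", "arguments": {
  "motion": [
    [60,0,0,0,0],
    [65,0,0,0,0],
    [75,0,0,0,0],
    [87,0,0,0,0],
    [87,0,0,0,0]
  ]
}}

```text
time: 23.42
position: [0.6389, -0.0984, 0.0793]
tool_rot: [-2.223, -2.22, 0.0]
ft_force: [-0.6, -0.2, 0.4]
grip_width: 0.891
grip_force: 0.0
```

>>> {"name": "arm_command", "arguments": {
  "motion": [
    [87,0,0,0,0],
    [87,0,0,-10,0],
    [87,0,0,-45,0],
    [87,0,0,-85,0],
    [87,0,0,-120,0]
  ]
}}

```text
time: 23.83
position: [0.6389, -0.0981, 0.202]
tool_rot: [2.222, 2.22, 0.001]
ft_force: [1.3, -0.8, 0.5]
grip_width: 0.999
grip_force: 0.0
```

>>> {"name": "arm_command", "arguments": {
  "motion": [
    [87,35,-16,0,0],
    [87,70,-32,0,0],
    [87,105,-48,0,0],
    [87,140,-64,0,0],
    [87,175,-80,0,0]
  ]
}}

```text
time: 24.25
position: [0.5583, 0.0784, 0.2005]
tool_rot: [2.222, 2.219, 0.001]
ft_force: [1.5, 0.1, -0.8]
grip_width: 0.996
grip_force: 0.0
```

>>> {"name": "arm_command", "arguments": {
  "motion": [
    [87,35,-16,0,0],
    [87,70,-32,0,0],
    [87,105,-48,0,0],
    [87,140,-64,0,0],
    [87,175,-80,0,0]
  ]
}}

```text
time: 24.67
position: [0.4784, 0.2535, 0.2006]
tool_rot: [2.221, 2.219, 0.002]
ft_force: [1.9, -0.1, 0.1]
grip_width: 0.992
grip_force: 0.0
```

```bash
python3 - <<'E'
from bench import *
from h import *
c=camera_params("top");p,d=get_image("top");P=pts(p,d,c["intrinsics"],c["extrinsics"]);z=P[...,2]
def n(x,y,r=.085): return (abs(P[...,0]-x)<r)&(abs(P[...,1]-y)<r)&(d>0)
print("beaker",rect(n(.6435,.117)&(z>.062)&(z<.13),P)); print("jar",rect(n(.639,-.097)&(z>.085)&(z<.13),P))
print("light",rect(n(.4185,-.2965,.09)&(z>.012),P))
cv2.imwrite("pics/t5.png",p[130:340,120:520,::-1])
E
python3 plan.py 435.5 337 25 2
```

```text
beaker {'c': array([641.4, 117.1]), 'size': array([52.9, 52.3]), 'ang': 0.8, 'z': 104.2, 'n': 382, 'mean': array([643.1, 118.2])}
jar {'c': array([637.7, -96.6]), 'size': array([55.4, 55.6]), 'ang': 47.3, 'z': 98.1, 'n': 646, 'mean': array([637., -96.])}
light {'c': array([ 418.7, -296.6]), 'size': array([144.7, 144. ]), 'ang': 88.0, 'z': 19.5, 'n': 4460, 'mean': array([ 418.8, -295. ])}
t 24.72 pos [473.2 262.9 201.2] yang 0.6 tilt [-0.     0.006] F [-3.5  5.7  0.4] grip 86.9 0.0 q [ 0.21  0.19 -0.85  1.75  0.14  1.27 -0.66]
shift [ 73.5 -37.  176.6] spin -1.4
```

View pics/t5.png

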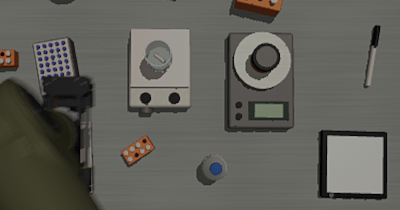

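The jar is centred on the pan at crop pixel (264,58), and the light plate is clear. Last move is the rack.

>>> {"name": "arm_command", "arguments": {
  "motion": [
    [87,32,-16,0,-1.5],
    [87,60,-31,0,-1.5],
    [87,73,-37,0,-1.5],
    [87,73,-37,0,-1.5],
    [87,73,-37,0,-1.5]
  ]
}}

```text
time: 25.13
position: [0.4421, 0.3255, 0.2001]
tool_rot: [2.19, 2.251, 0.001]
ft_force: [0.7, 0.0, -1.0]
grip_width: 1.002
grip_force: 0.0
```

```bash
python3 plan.py 435.8 336.9 24.5 2
```

```text
t 25.13 pos [442.1 325.5 200.1] yang 1.6 tilt [ 0.001 -0.   ] F [ 0.7  0.  -1. ] grip 87.2 0.0 q [ 0.1   0.22 -0.88  1.73  0.18  1.27 -0.79]
shift [ 11.6  -6.1 175.6] spin -0.4
```

>>> {"name": "arm_command", "arguments": {
  "motion": [
    [87,11,-6,20,0],
    [87,11,-6,55,0],
    [87,11,-6,90,0],
    [87,11,-6,125,0],
    [87,11,-6,150,0]
  ]
}}

```text
time: 25.55
position: [0.4366, 0.3325, 0.0467]
tool_rot: [2.196, 2.245, -0.005]
ft_force: [-0.8, -0.6, -0.5]
grip_width: 1.004
grip_force: 0.0
```

>>> {"name": "arm_command", "arguments": {
  "motion": [
    [87,0,0,10,0],
    [87,0,0,18,0],
    [87,0,0,24,0],
    [87,0,0,24,0],
    [70,0,0,24,0]
  ]
}}

```text
time: 25.97
position: [0.4371, 0.3361, 0.0267]
tool_rot: [2.193, 2.248, 0.003]
ft_force: [0.2, -0.6, -0.0]
grip_width: 0.974
grip_force: 0.0
```

>>> {"name": "arm_command", "arguments": {
  "motion": [
    [40,0,0,0,0],
    [40,0,0,0,0],
    [40,0,0,0,0],
    [40,0,0,0,0],
    [40,0,0,0,0]
  ]
}}

```text
time: 26.38
position: [0.4362, 0.3358, 0.0258]
tool_rot: [2.193, 2.249, 0.001]
ft_force: [-0.4, 0.1, 0.7]
grip_width: 0.627
grip_force: 0.0
```

>>> {"name": "arm_command", "arguments": {
  "motion": [
    [40,0,0,0,0],
    [40,0,0,0,0],
    [40,0,0,0,0],
    [40,0,0,0,0],
    [40,0,0,0,0]
  ]
}}

```text
time: 26.8
position: [0.4361, 0.3358, 0.0256]
tool_rot: [2.193, 2.249, -0.0]
ft_force: [-0.0, -0.5, 1.1]
grip_width: 0.552
grip_force: 25.0
```

```bash
python3 plan.py 530 0 190 -2
python3 - <<'E'
from bench import *
from h import *
c=camera_params("top");p,d=get_image("top");P=pts(p,d,c["intrinsics"],c["extrinsics"]);z=P[...,2];hsv=cv2.cvtColor(p,cv2.COLOR_RGB2HSV)
E
```

```text
t 26.8 pos [436.1 335.8  25.6] yang 1.4 tilt [ 0. -0.] F [-0.  -0.5  1.1] grip 48.0 25.0 q [-0.02  0.44 -0.8   1.89  0.38  0.97 -0.97]
shift [-338.    85.4 -164.3] spin 3.4
```

>>> {"name": "arm_command", "arguments": {
  "motion": [
    [40,0,0,-6,0],
    [40,0,0,-25,0],
    [40,0,0,-55,0],
    [40,0,0,-85,0],
    [40,0,0,-115,0]
  ]
}}

```text
time: 27.27
position: [0.4353, 0.3355, 0.1413]
tool_rot: [-2.192, -2.249, 0.002]
ft_force: [0.6, -0.3, -2.5]
grip_width: 0.548
grip_force: 25.0
```

>>> {"name": "arm_command", "arguments": {
  "motion": [
    [40,-10,2,-20,0],
    [40,-32,8,-35,0],
    [40,-60,15,-40,0],
    [40,-90,23,-40,0],
    [40,-120,30,-40,0]
  ]
}}

```text
time: 27.68
position: [0.4692, 0.2156, 0.1811]
tool_rot: [2.191, 2.25, 0.001]
ft_force: [0.8, -0.3, -2.3]
grip_width: 0.552
grip_force: 25.0
```

>>> {"name": "arm_command", "arguments": {
  "motion": [
    [40,-30,8,0,0],
    [40,-60,15,0,0],
    [40,-90,23,0,0],
    [40,-120,31,0,0],
    [40,-150,38,0,0]
  ]
}}

```text
time: 28.1
position: [0.5107, 0.066, 0.1805]
tool_rot: [2.193, 2.249, -0.0]
ft_force: [-0.2, 0.0, -2.2]
grip_width: 0.551
grip_force: 25.0
```

>>> {"name": "arm_command", "arguments": {
  "motion": [
    [40,-30,8,0,0],
    [40,-60,12,0,0],
    [40,-90,10,0,0],
    [40,-120,0,0,1],
    [40,-150,-12,0,2]
  ]
}}

```text
time: 28.52
position: [0.5023, -0.0838, 0.1803]
tool_rot: [-2.232, -2.21, -0.001]
ft_force: [0.6, -0.8, -1.5]
grip_width: 0.55
grip_force: 25.0
```

```bash
python3 plan.py 418.8 -298 185 -2
```

```text
t 28.52 pos [502.3 -83.8 180.3] yang -0.6 tilt [-0.     0.001] F [ 0.6 -0.8 -1.5] grip 47.8 25.0 q [ 0.68  0.09 -0.59  1.85  0.05  1.21  0.06]
shift [-215.   -81.3   -4.9] spin 1.4
```

>>> {"name": "arm_command", "arguments": {
  "motion": [
    [40,-30,-11,0,1.5],
    [40,-60,-22,0,1.5],
    [40,-90,-34,0,1.5],
    [40,-120,-45,0,1.5],
    [40,-150,-56,0,1.5]
  ]
}}

```text
time: 28.93
position: [0.4441, -0.2332, 0.1805]
tool_rot: [-2.26, -2.181, 0.0]
ft_force: [1.0, -0.4, -1.8]
grip_width: 0.546
grip_force: 25.0
```

>>> {"name": "arm_command", "arguments": {
  "motion": [
    [40,-25,-10,0,0],
    [40,-45,-18,0,0],
    [40,-56,-22,0,0],
    [40,-60,-23,0,0],
    [40,-60,-23,0,0]
  ]
}}

```text
time: 29.35
position: [0.4199, -0.2913, 0.1804]
tool_rot: [-2.262, -2.18, -0.001]
ft_force: [-0.4, 0.3, -1.2]
grip_width: 0.55
grip_force: 25.0
```

```bash
python3 plan.py 418.8 -298 42.6 -2
```

```text
t 29.35 pos [ 419.9 -291.3  180.4] yang -2.1 tilt [-0.     0.001] F [-0.4  0.3 -1.2] grip 47.8 25.0 q [ 0.93  0.08 -0.39  1.85  0.03  1.21  0.49]
shift [ -6.8  -0.8 137.8] spin -0.1
```

>>> {"name": "arm_command", "arguments": {
  "motion": [
    [40,-6,-1,15,0],
    [40,-6,-1,45,0],
    [40,-6,-1,80,0],
    [40,-6,-1,108,0],
    [40,-6,-1,125,0]
  ]
}}

```text
time: 29.77
position: [0.4184, -0.2937, 0.0525]
tool_rot: [-2.254, -2.182, -0.001]
ft_force: [-0.0, 1.0, -2.2]
grip_width: 0.552
grip_force: 25.0
```

>>> {"name": "arm_command", "arguments": {
  "motion": [
    [40,0,0,4,0],
    [40,0,0,7,0],
    [40,0,0,9,0],
    [40,0,0,9,0],
    [40,0,0,9,0]
  ]
}}

```text
time: 30.18
position: [0.4199, -0.2976, 0.048]
tool_rot: [2.259, 2.18, 0.001]
ft_force: [0.4, -0.2, -1.4]
grip_width: 0.553
grip_force: 25.0
```

```bash
python3 plan.py 418.8 -298 42.6 -2
```

```text
t 30.18 pos [ 419.9 -297.6   48. ] yang -2.0 tilt [ 0.002 -0.002] F [ 0.4 -0.2 -1.4] grip 48.1 25.0 q [ 0.91  0.24 -0.38  1.98  0.11  0.94  0.44]
shift [-0.4 -1.1  5.4] spin -0.0
```

>>> {"name": "arm_command", "arguments": {
  "motion": [
    [40,0,-1,1.2,0],
    [40,0,-1,2.4,0],
    [40,0,-1,3.5,0],
    [40,0,-1,3.5,0],
    [40,0,-1,3.5,0]
  ]
}}

```text
time: 30.6
position: [0.4177, -0.2973, 0.043]
tool_rot: [-2.261, -2.181, 0.0]
ft_force: [-0.6, 0.6, -2.0]
grip_width: 0.55
grip_force: 25.0
```

>>> {"name": "arm_command", "arguments": {
  "motion": [
    [40,0,0,0.4,0],
    [40,0,0,0.8,0],
    [40,0,0,0.8,0],
    [40,0,0,0.8,0],
    [40,0,0,0.8,0]
  ]
}}

```text
time: 31.02
position: [0.4178, -0.2973, 0.0426]
tool_rot: [2.261, 2.181, -0.0]
ft_force: [-1.0, 1.3, 3.1]
grip_width: 0.551
grip_force: 25.0
```

>>> {"name": "arm_command", "arguments": {
  "motion": [
    [52,0,0,0,0],
    [60,0,0,0,0],
    [75,0,0,0,0],
    [87,0,0,0,0],
    [87,0,0,0,0]
  ]
}}

```text
time: 31.43
position: [0.4178, -0.2973, 0.0422]
tool_rot: [2.261, 2.181, -0.0]
ft_force: [0.6, -0.4, -0.5]
grip_width: 0.815
grip_force: 0.0
```

>>> {"name": "arm_command", "arguments": {
  "motion": [
    [87,0,0,0,0],
    [87,0,0,-10,0],
    [87,0,0,-45,0],
    [87,0,0,-85,0],
    [87,0,0,-120,0]
  ]
}}

```text
time: 31.85
position: [0.4178, -0.297, 0.1647]
tool_rot: [2.26, 2.181, 0.0]
ft_force: [1.4, -1.1, -0.4]
grip_width: 0.997
grip_force: 0.0
```

>>> {"name": "arm_command", "arguments": {
  "motion": [
    [87,32,10,-20,0],
    [87,65,20,-30,0],
    [87,98,30,-30,0],
    [87,130,40,-30,0],
    [87,160,50,-30,0]
  ]
}}

```text
time: 32.27
position: [0.4741, -0.1372, 0.1936]
tool_rot: [2.259, 2.18, 0.001]
ft_force: [1.0, -0.0, 0.3]
grip_width: 1.002
grip_force: 0.0
```

>>> {"name": "arm_command", "arguments": {
  "motion": [
    [87,20,5,0,0],
    [87,30,10,0,0],
    [87,30,10,0,0],
    [87,30,10,0,0],
    [87,30,10,0,0]
  ]
}}

```text
time: 32.68
position: [0.4842, -0.1109, 0.1925]
tool_rot: [2.262, 2.179, -0.001]
ft_force: [-0.7, 0.3, 0.6]
grip_width: 0.998
grip_force: 0.0
```

```bash
python3 - <<'E'
from bench import *
from h import *
c=camera_params("top");p,d=get_image("top");P=pts(p,d,c["intrinsics"],c["extrinsics"]);z=P[...,2]
def n(x,y,r=.085): return (abs(P[...,0]-x)<r)&(abs(P[...,1]-y)<r)&(d>0)
print("rack",rect(n(.4185,-.2965)&(z>.05)&(z<.1),P)); print("beaker",rect(n(.6435,.117)&(z>.062)&(z<.13),P))
cv2.imwrite("pics/t6.png",p[130:340,120:520,::-1])
E
python3 plan.py
```

```text
t 32.73 pos [ 484.1 -111.1  192.4] yang -2.2 tilt [-0.    -0.001] F [ 0.7  0.2 -0.9] grip 86.8 0.0 q [ 0.73  0.05 -0.57  1.86  0.03  1.23  0.11]Traceback (most recent call last):
  File "<stdin>", line 5, in <module>
  File "h.py", line 11, in rect
    k=1+np.argmax(s[1:,4]); q=P[l==k]
        ~~~~~~~~~^^^^^^^^^
    return _wrapfunc(a, 'argmax', axis=axis, out=out, **kwds)
    return bound(*args, **kwds)
ValueError: attempt to get argmax of an empty sequence
```

Run:
```python
from bench import *
from h import *
im=[]
for k in("top","scene"):
    p,d=get_image(k); im.append(p[130:390,100:540] if k=="top" else p[150:410,80:520])
cv2.imwrite("pics/t6.png",np.vstack(im)[:,:,::-1])
c=camera_params("scene");P=pts(p,d,c["intrinsics"],c["extrinsics"]);z=P[...,2]
m=(abs(P[...,0]-.4185)<.085)&(abs(P[...,1]+.2965)<.085)&(d>0)&(z>.05)&(z<.1)
print(m.sum())
if m.sum(): print(rect(m,P))
```

```text
1252
{'c': array([ 416.6, -296.7]), 'size': array([90.3, 49.2]), 'ang': 88.4, 'z': 66.8, 'n': 1252, 'mean': array([ 421.3, -300.9])}
```

View pics/t6.png

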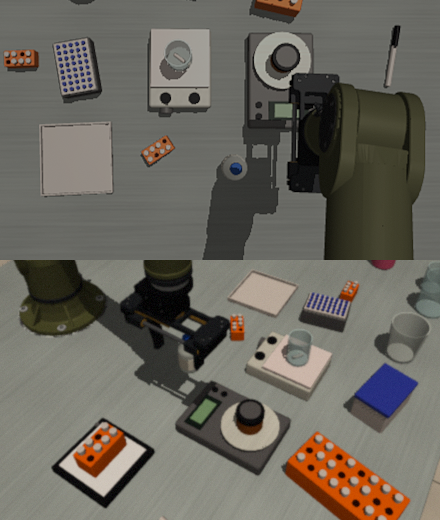

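The picture shows the rack in the middle of the light plate (100,447), the jar on the pan (248,418) and the beaker on the stirrer (298,348). All three are upright, the bystanders haven't moved, and the gripper is clear.

```bash
python3 -c "
from bench import *
print(close_job())"
```

```text
the job is handed in; nothing more can be done
None
```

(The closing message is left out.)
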